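# Put the probe thermometer into the teapot

### The arm

A 7-joint arm with a two-finger parallel gripper is mounted at the origin on the work surface. World frame = base frame: x ahead of the robot, y to its left, z up, the work surface at z = 0. Lengths are in m, angles in degrees, forces in N, time in s.
With the tool pointing down it reaches from about 0.425 to 0.875 m from the base axis. Payload 4.7 kg.
Tool frame: the origin (TCP) lies midway between the tips of the shut fingers; the grasp point (between the pads) lies 19 mm behind it; z points along the fingers, y is the line along which they close (so a half turn about z gives the same grasp; the last joint's range is limited). The gripper opens to 87 mm and grips with 3 to 60 N. Pads are 19 mm wide; open, the fingers measure 117 mm over their backs; the gripper's body (75 mm by 190 mm) begins 51 mm behind the grasp point.
Start: joints at [68.99, 18.392, -4.016, 83.108, 1.295, 78.541, -3.26], TCP at [0.242, -0.603, 0.223] pointing down, gripper open.
Joint ranges: [-163.93, 163.93], [-17.29, 119.83], [-79.2, 71.16], [3.27, 140.29], [-89.18, 269.18], [5.43, 117.66], [-154.24, 154.24]. Speed limits (degrees/s): [147.25, 147.25, 180, 180, 180, 180, 180].

### API

Orientations are given as [roll, pitch, yaw] about the fixed x, y, z axes, in that order (R = Rz(yaw) Ry(pitch) Rx(roll)).
In Python, from cell import env, viewer, boxes_of, masks_of gives the robot as it stands. The module is installed in compiled form; this text tells all that it offers.
- The arm moves only by the tool apply_moves, never from a script. Its argument "moves" is a list of rows, each a list of 7 numbers: the shift along the tool's x, y, z scaled (see below), then the turn, a rotation vector about the tool's x, y, z scaled (see below), then the opening, from 0 (shut) to 1 (fully open). A call has 1 to 20 rows; each row is the pose to reach, as a shift and turn from the pose commanded when the call began, along the tool's axes at that moment; what a row does not reach only later rows make up. The controller multiplies each number of a shift by 0.2 m and each number of a turn by 1.5 rad. A row lasts 1/10 s, in which the tool goes at most 50 mm and 8.59 degrees, less where a joint would pass 70% of its speed; a pose out of reach is approached as far as the arm can. A call with a number of a shift or a turn outside -1 to 1 is refused whole. A call with a gripper value outside its range is refused whole. The fingers move at their own pace and stop on an object; "grip_force" is the grip in N (left out, the last holds). Time passes only in rows, so rows that repeat a pose let the fingers close. It gives the time, the measured TCP pose, the force, the opening and the grip force at its end, in the units of the state.
- env.get_obs(): the state, without advancing time (a new reading comes with each control period).
- viewer.read_camera(name): name is "side" or "top"; returns the picture (384x512x3 uint8, red, green, blue); there is no depth.
- viewer.get_calibration(name): a dict with "fov_y" (degrees; the focal length in pixels is half the picture's height over the tangent of half this angle, whatever the lens; pixels are square), "cx", "cy" (the principal point, pixels), "k1" (the pictures are not rectified: a ray, as slopes to the right and down, at radius r is drawn at 1 + k1 r^2 times it, then the intrinsics apply), "position" and "orientation" of the camera in the world. Camera axes: x right, y up, looking along -z (the intrinsics and any distortion apply to the point x, -y, -z); pixel columns grow to the right and rows downward; lengths in m; the calibration is good to about 2 mm. A picture is of the moment at which its call begins. get_calibration takes no time and is no camera call.
- env.sign_off(): hands the job in; it is judged then, once.
Trained networks look in the newest picture that a camera, given by its name, has taken for a name from the list of things; names that differ only in an ending like _2 or _b are one class to them, and where a whole thing is asked for, a point or a joint stands for the part that bears it (a point fixed in the world has none). Each returns a list of dicts, best first, with "conf" (0 to 1); they miss things now and then, are a little off and sometimes report something else, mostly with a low value. They report only what shows in the picture. A call takes as long as a camera call.
- boxes_of(camera, target): "location" ([column, row] in pixels, amid what is visible of it).
- masks_of(camera, target): "pixels" (384x512 bool, what is visible of it) and "location" ([column, row] in pixels, amid what is visible of it).
The state is a dict: "time_s": time; "qpos": joint angles; "joint_velocities": joint speeds; "effort": joint torques, N m; "tool_pos": TCP position; "tool_rot": TCP orientation; "force": force on the tool from outside, world axes, zero at the start; "wrist_torque": the same for the moment, N m; "grip_width": finger opening in m; "grasp_force": force on a finger pad.
Only numpy, scipy, OpenCV 4.12 (cv2) and the standard library are available. Lean on these libraries where they do the work, as an engineer would, in place of code of your own. Each camera call takes 0.05 s, during which the arm holds its last target. There are 200 camera calls.

### The job

Check the tea: lift the red probe thermometer straight out of its wooden stand and lower its steel probe through the hole in the lid of the blue teapot until the white collar rests flat on the lid, then let go. Lower it by hand rather than dropping it. Leave the yellow coffee pot alone, and do not push the teapot about or tip it.

Things in the scene. Friction and masses are not known exactly. Their poses are not given: they have to be found in the camera images.
- thermometer: Red kitchen probe thermometer, about 60 g. Origin: centre of the underside of its white round collar (54 mm wide, z 0 to 5 mm); z up. Below the origin a steel probe, 8 mm thick, 90 mm long, points down. On the collar stands the red housing to grip: 40 mm along x, 26 mm along y, z 5 to 55 mm, black display on top. Starts upright in the stand, collar on the stand's top.
- stand: Dark wooden stand, fixed to the table, round: 60 mm in diameter (80 mm at the foot) and 105 mm high, with an upright bore 20 mm in diameter and 97 mm deep from the top. Origin: centre of its underside.
- teapot: Light blue teapot, the target, loose, about 0.9 kg. Origin: centre of its underside, z up. Belly 120 mm wide; flat fixed lid, 90 mm wide, top at z 115 mm. In the lid's middle, on the z axis, an upright round hole, 26 mm wide, black rim; below it the pot is empty down to z 6 mm. Spout to +x (out to 101 mm, 105 mm high), handle to -x (out to 100 mm, 96 mm high).
- coffeepot: Mustard-yellow coffee pot, not to be used: same shape and size as the teapot, also with a hole in the lid. Origin: centre of its underside. It may stand in any of the places.

How it is judged:
By the outcome, as a careful person would: the job done as asked, in the order asked, and still so for the second after the job is handed in, with the robot touching nothing.
It also fails if it takes over 43 s, if anything falls off the work surface, if the arm or the gripper's body presses on something with over 40 N, if the wrist force passes 120 N, or if a joint passes its speed limit or range.

## Working session

There is one attempt and no reset: what is moved stays moved. The work goes in short steps, Python scripts to look and compute and a tool call to move; the robot and the scene stay as the last step left them, time stands still between calls to the robot, and variables do not carry over. Pictures are saved under pics/ and viewed, at most 10 in all, crops included, and the job is handed in when it is done.

Besides the shell and the picture viewer there is one more tool, called by a JSON object that holds its "api" and its "payload". apply_moves: Moves the arm, as the interface text tells. Shifts and turns lie within -1 to 1; 1 stands for 0.2 m of shift or 1.5 rad of turn. Its arguments: {"type":"object","properties":{"moves":{"type":"array","items":{"type":"array","items":{"type":"number","minimum":-1,"maximum":1}}},"grip_force":{"type":"number"}},"required":["moves"]}

```bash
mkdir -p pics
cat > h.py <<'E'
import numpy as np, cv2
from scipy.spatial.transform import Rotation as R
from cell import env, viewer, boxes_of, masks_of
def cal(n):
    c=viewer.get_calibration(n); f=192/np.tan(np.radians(c['fov_y'])/2)
    o=np.array(c['orientation'],float)
    M=o if o.shape==(3,3) else R.from_euler('xyz',o,degrees=True).as_matrix()
    return c,f,np.array(c['position']),M
def ray(n,px):
    c,f,p,M=cal(n); d=np.array([(px[0]-c['cx'])/f,(px[1]-c['cy'])/f]); u=d.copy()
    for _ in range(20): u=d/(1+c['k1']*(u@u))
    return p,M@np.array([u[0],-u[1],-1])
def at_z(n,px,z):
    p,d=ray(n,px); return p+d*(z-p[2])/d[2]
def proj(n,P):
    c,f,p,M=cal(n); q=M.T@(np.array(P)-p); u=np.array([q[0],-q[1]])/-q[2]; u=u*(1+c['k1']*(u@u))
    return u*f+[c['cx'],c['cy']]
def save(n,name):
    im=viewer.read_camera(n); cv2.imwrite(f'pics/{name}.png',im[:,:,::-1]); return im
E
python3 - <<'E'
from h import *
a=save('top','top0');b=save('side','side0')
cv2.imwrite('pics/both.png',cv2.resize(np.vstack([a,b])[:,:,::-1],(400,600)) if 0 else np.vstack([a,b])[:,:,::-1])
for n in('top','side'):
    print(n,viewer.get_calibration(n))
    for t in('thermometer','stand','teapot','coffeepot'):
        r=masks_of(n,t); print(t,[(x['conf'],x['location'],x['pixels'].sum()) for x in r[:2]])
print(env.get_obs())
E
```

```text
top {'fov_y': 52.7286098321687, 'cx': 251.05296172103107, 'cy': 190.14132732037004, 'k1': -0.13363325009686491, 'position': array([0.41926977, 0.00330835, 1.0053726 ]), 'orientation': array([  6.8804753 ,   0.6671353 , -89.07812202])}
thermometer [(0.7, [258.8, 194.7], np.int64(432))]
stand [(0.56, [256.1, 207.8], np.int64(288))]
teapot []
coffeepot [(0.83, [163.6, 202.9], np.int64(2176))]
side {'fov_y': 53.466015944069404, 'cx': 258.44756850456105, 'cy': 189.7041081559718, 'k1': -0.058114807744413105, 'position': array([0.44027482, 0.63633378, 0.77126231]), 'orientation': array([  43.63457619,   -1.15847282, -169.06406017])}
thermometer [(0.67, [275.1, 181.9], np.int64(490))]
stand [(0.74, [268.0, 214.0], np.int64(824))]
teapot [(0.76, [283.2, 137.0], np.int64(1922)), (0.18, [267.2, 213.0], np.int64(829))]
coffeepot [(0.66, [262.3, 278.9], np.int64(3261))]
{'time_s': 0.5, 'qpos': array([68.99265632, 18.39396744, -4.0163156 , 83.11072143,  1.29360947,
       78.54227262, -3.26094041]), 'joint_velocities': array([ 0.04452478, -0.08692171, -0.02790274,  0.0365877 , -0.08639094,
       -0.03809375, -0.07629588]), 'effort': array([-2.72820280e-04, -4.90606463e+01, -4.02570348e-01, -3.12462115e+01,
       -6.35218690e-02,  3.46767122e-02,  6.59450802e-05]), 'tool_pos': array([ 0.24152542, -0.60344436,  0.22253554]), 'tool_rot': array([-1.79998102e+02,  1.51672935e-03,  2.18151979e+01]), 'force': array([ 0.61658806, -1.03743811, -0.06035856]), 'wrist_torque': array([-0.00073973,  0.03172387, -0.00041014]), 'grasp_force': 0.0, 'grip_width': 0.08664901015303098}
```

View pics/top0.png

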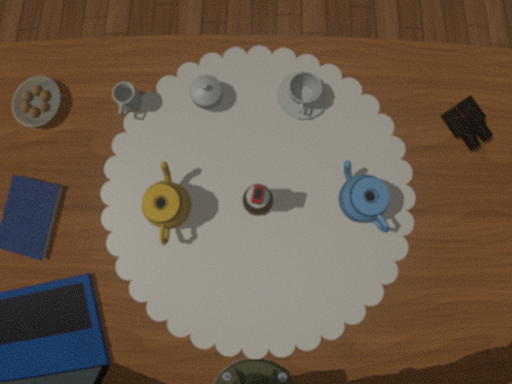

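View pics/side0.png

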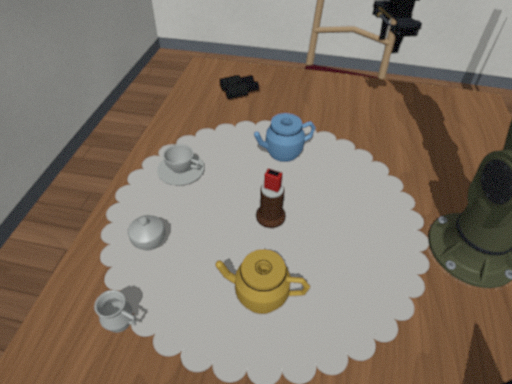

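The top view shows the thermometer at (257,195), the teapot with its lid hole at about (369,197), and the coffee pot at (161,203). The side view shows the same layout with the teapot at the back. Next I'll measure the hole, the collar and the housing yaw.

```bash
cat > m.py <<'E'
from h import *
from scipy.optimize import least_squares
ims={n:cv2.imread(f'pics/{n}0.png')[:,:,::-1].astype(int) for n in('top','side')}
def blob(mask,seed,r):
    Y,X=np.mgrid[:384,:512]; m=mask&(np.hypot(X-seed[0],Y-seed[1])<r); return np.array([X[m].mean(),Y[m].mean()]),m.sum(),np.c_[X[m],Y[m]]
for n,hs,ts in(('top',(369,197),(257,195)),('side',(287,121),(273,181))):
    im=ims[n]; r,g,b=im[...,0],im[...,1],im[...,2]
    c,k,_=blob(im.sum(2)<150,hs,10); print(n,'hole',c,k,at_z(n,c,.115))
    c,k,p=blob((r>100)&(g<70)&(b<70),ts,22); print('red',c,k,at_z(n,c,.16))
    c,k,p=blob((im.min(2)>110),ts,17); print('white',c,k)
crops=[cv2.resize(ims[n][y-25:y+25,x-33:x+33].astype('uint8')[:,:,::-1],(396,300),interpolation=cv2.INTER_CUBIC) for n,x,y in(('top',257,197),('top',369,197),('side',272,185),('side',287,128))]
cv2.imwrite('pics/crops.png',np.vstack([np.hstack(crops[:2]),np.hstack(crops[2:])]))
E
python3 m.py
```

```text
top hole [369.52 195.76] 50 [ 0.51739336 -0.26115443  0.115     ]
red [257.79120879 194.28571429] 91 [ 5.12169369e-01 -1.45576290e-04  1.60000000e-01]
white [253.23321555 189.44522968] 283
side hole [nan nan] 0 [nan nan nan]
red [272.544 181.2  ] 250 [0.51251488 0.02883522 0.16      ]
white [273.3654224  180.83300589] 509m.py:5: RuntimeWarning: Mean of empty slice.
  Y,X=np.mgrid[:384,:512]; m=mask&(np.hypot(X-seed[0],Y-seed[1])<r); return np.array([X[m].mean(),Y[m].mean()]),m.sum(),np.c_[X[m],Y[m]]
  ret = ret.dtype.type(ret / rcount)
```

View pics/crops.png

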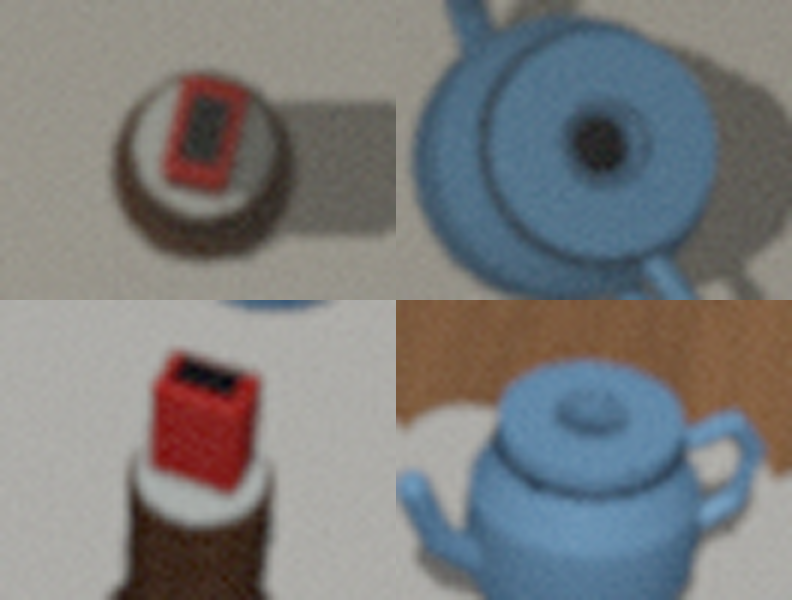

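```bash
cat >> m.py <<'E'
def tri(a,b):
    A=[];B=[]
    for n,p in(('top',a),('side',b)):
        o,d=ray(n,p); d/=np.linalg.norm(d); P=np.eye(3)-np.outer(d,d); A.append(P);B.append(P@o)
    x=np.linalg.lstsq(np.vstack(A),np.hstack(B),rcond=None)[0]; return x, proj('top',x)-a, proj('side',x)-b
hT,hS=np.array([369.6,195.4]),np.array([286.3,121.3]); dT,dS=np.array([258,193.2]),np.array([273.1,172.1])
print('hole',tri(hT,hS),at_z('top',hT,.115),at_z('side',hS,.115))
print('disp',tri(dT,dS),at_z('top',dT,.16),at_z('side',dS,.16))
print('collar top',at_z('top',(257.5,195.7),.11))
im=ims['top']; r,g,b=im[...,0],im[...,1],im[...,2]
c,k,p=blob((r>90)&(r>1.6*g),(258,193),11)
w=np.array([at_z('top',q,.16)[:2] for q in p]); print(k,cv2.minAreaRect((w*1000).astype('float32')))
u,s,v=np.linalg.svd(w-w.mean(0)); print(np.degrees(np.arctan2(v[0,1],v[0,0])))
im=ims['side']
crop=[proj('top',(.512,0,.11)),proj('top',(.512,0,.16))];print(crop)
for yaw in(-9,-12,-15):
    print(yaw,[proj('side',np.r_[tri(dT,dS)[0][:2]+R.from_euler('z',yaw,degrees=True).apply([sx*.02,sy*.013,0])[:2],.16]).round(1) for sx,sy in((1,1),(1,-1),(-1,-1),(-1,1))])
E
python3 m.py 2>/dev/null
```

```text
top hole [369.52 195.76] 50 [ 0.51739336 -0.26115443  0.115     ]
red [257.79120879 194.28571429] 91 [ 5.12169369e-01 -1.45576290e-04  1.60000000e-01]
white [253.23321555 189.44522968] 283
side hole [nan nan] 0 [nan nan nan]
red [272.544 181.2  ] 250 [0.51251488 0.02883522 0.16      ]
white [273.3654224  180.83300589] 509
hole (array([ 0.51826488, -0.26034923,  0.11843936]), array([ 0.00067933, -0.17377439]), array([0.13754776, 0.03008425])) [ 0.51824085 -0.26136196  0.115     ] [ 0.51908465 -0.26513026  0.115     ]
disp (array([ 0.51534027, -0.00056106,  0.1602226 ]), array([ 0.00130956, -0.35814828]), array([0.3308382 , 0.07403728])) [ 0.51457415 -0.00057027  0.16      ] [ 0.51616013 -0.00087631  0.16      ]
collar top [5.14347942e-01 2.80270839e-04 1.10000000e-01]
116 ((513.2401733398438, -0.12998199462890625), (23.404949188232422, 39.12860107421875), 76.9425048828125)
168.42864624719925
[array([257.60631753, 196.7067129 ]), array([257.72380574, 194.36143449])]
-9 [array([263.4, 173.7]), array([267.1, 166.6]), array([283.3, 170.8]), array([279.9, 178.1])]
-12 [array([263.3, 173.3]), array([267.5, 166.4]), array([283.4, 171.2]), array([279.5, 178.3])]
-15 [array([263.2, 173. ]), array([268. , 166.2]), array([283.6, 171.5]), array([279.1, 178.5])]
```

{"api": "apply_moves", "payload": {"moves": [[0.05,-0.05,-0.05,0,0,0,1],[0.16,-0.15,-0.1,0,0,0,1],[0.3,-0.29,-0.15,0,0,0,1],[0.45,-0.43,-0.2,0,0,0,1],[0.6,-0.57,-0.2,0,0,0,1],[0.72,-0.69,-0.2,0,0,0,1],[0.8,-0.765,-0.2,0,0,0,1],[0.8,-0.765,-0.2,0,0,0,1]]}}

```text
time_s: 1.3
tool_pos: [0.3362, -0.3977, 0.264]
tool_rot: [179.9, -0.1, 22.2]
force: [-0.3, -0.4, -0.4]
grip_width: 0.0873
grasp_force: 0.0
```

{"api": "apply_moves", "payload": {"moves": [[0.05,-0.05,0,0,0,0,1],[0.16,-0.15,0,0,0,0,1],[0.3,-0.29,0,0,0,0,1],[0.45,-0.43,0,0,0,0,1],[0.6,-0.57,0,0,0,0,1],[0.72,-0.69,0,0,0,0,1],[0.8,-0.765,0,0,0,0,1],[0.8,-0.765,0,0,0,0,1]]}}

```text
time_s: 2.1
tool_pos: [0.4263, -0.1971, 0.263]
tool_rot: [180.0, -0.1, 22.1]
force: [0.2, -0.1, 1.5]
grip_width: 0.0869
grasp_force: 0.0
```

{"api": "apply_moves", "payload": {"moves": [[0.05,-0.05,0,0,0,0.03,1],[0.16,-0.15,0,0,0,0.08,1],[0.3,-0.29,0,0,0,0.13,1],[0.45,-0.43,0,0,0,0.18,1],[0.55,-0.53,0,0,0,0.23,1],[0.64,-0.62,0,0,0,0.28,1],[0.7,-0.69,0,0,0,0.33,1],[0.75,-0.73,0,0,0,0.37,1],[0.78,-0.75,0,0,0,0.393,1],[0.785,-0.765,0,0,0,0.393,1],[0.785,-0.765,0,0,0,0.393,1],[0.785,-0.765,0,0,0,0.393,1]]}}

```text
time_s: 3.3
tool_pos: [0.5136, -0.0012, 0.2625]
tool_rot: [180.0, 0.0, -12.0]
force: [0.6, 0.5, 0.9]
grip_width: 0.087
grasp_force: 0.0
```

{"api": "apply_moves", "payload": {"moves": [[0,0,0.04,0,0,0,1],[0,0,0.12,0,0,0,1],[0,0,0.22,0,0,0,1],[0,0,0.32,0,0,0,1],[0,0,0.42,0,0,0,1],[0,0,0.52,0,0,0,1],[0,0,0.6,0,0,0,1],[0,0,0.66,0,0,0,1],[0,0,0.7,0,0,0,1],[0,0,0.71,0,0,0,1],[0,0,0.71,0,0,0,1]]}}

```text
time_s: 4.4
tool_pos: [0.5139, -0.0001, 0.1206]
tool_rot: [180.0, -0.0, -12.0]
force: [0.7, 0.3, -0.1]
grip_width: 0.0867
grasp_force: 0.0
```

```bash
python3 -c "
from h import *
im=save('side','s1'); cv2.imwrite('pics/s1c.png',cv2.resize(im[100:240,180:370,::-1],None,fx=4,fy=4,interpolation=cv2.INTER_CUBIC))
print(env.get_obs()['tool_pos'])"
```

```text
[ 5.14224984e-01 -9.00775669e-05  1.21034540e-01]
```

View pics/s1c.png

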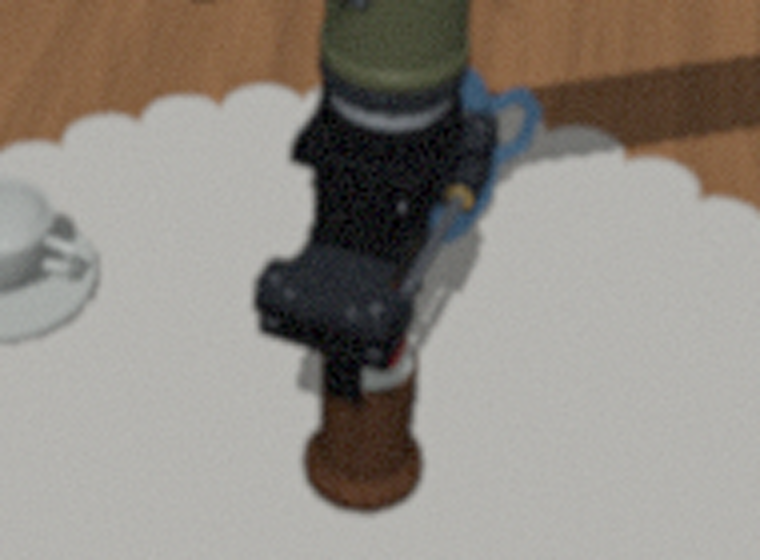

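The crop shows the front finger straddling the housing just above the collar at about (270,192) in the full picture, with nothing touching. I'll close the gripper.

{"api": "apply_moves", "payload": {"moves": [[0,0,0.01,0,0,0,0.6],[0,0,0.01,0,0,0,0.4],[0,0,0.01,0,0,0,0.35],[0,0,0.01,0,0,0,0.3],[0,0,0.01,0,0,0,0.2],[0,0,0.01,0,0,0,0.1],[0,0,0.01,0,0,0,0.1],[0,0,0.01,0,0,0,0.1],[0,0,0.01,0,0,0,0.1],[0,0,0.01,0,0,0,0.1]], "grip_force": 15}}

```text
time_s: 5.45
tool_pos: [0.5138, -0.0001, 0.1185]
tool_rot: [180.0, 0.0, -12.0]
force: [0.8, 0.1, 0.7]
grip_width: 0.0258
grasp_force: 15.0
```

{"api": "apply_moves", "payload": {"moves": [[0,0,-0.02,0,0,0,0.1],[0,0,-0.06,0,0,0,0.1],[0,0,-0.12,0,0,0,0.1],[0,0,-0.19,0,0,0,0.1],[0,0,-0.26,0,0,0,0.1],[0,0,-0.33,0,0,0,0.1],[0,0,-0.4,0,0,0,0.1],[0,0,-0.47,0,0,0,0.1],[0,0,-0.54,0,0,0,0.1],[0,0,-0.61,0,0,0,0.1],[0,0,-0.67,0,0,0,0.1],[0,0,-0.72,0,0,0,0.1],[0,0,-0.75,0,0,0,0.1],[0,0,-0.75,0,0,0,0.1],[0,0,-0.75,0,0,0,0.1]]}}

```text
time_s: 6.95
tool_pos: [0.5136, -0.0001, 0.2681]
tool_rot: [180.0, 0.0, -12.0]
force: [0.3, -0.3, -1.0]
grip_width: 0.0258
grasp_force: 15.0
```

```bash
python3 -c "
from h import *
im=save('side','s2'); cv2.imwrite('pics/s2c.png',cv2.resize(im[70:230,180:370,::-1],None,fx=3.7,fy=3.7,interpolation=cv2.INTER_CUBIC))
o=env.get_obs();print(o['tool_pos'],o['tool_rot'],o['grip_width'],o['force'])
t=o['tool_pos'];print([proj('side',[t[0],t[1],z]) for z in (t[2]-.0035-.005-.09, t[2]-.0085)])"
```

```text
[ 5.13426946e-01 -1.20589533e-04  2.67894813e-01] [ 1.79987100e+02  6.44835391e-02 -1.19591946e+01] 0.026075754805941615 [-0.68596168  0.12171665 -0.53679111]
[array([274.41280324, 169.54310529]), array([276.53116695, 138.82606224])]
```

View pics/s2c.png

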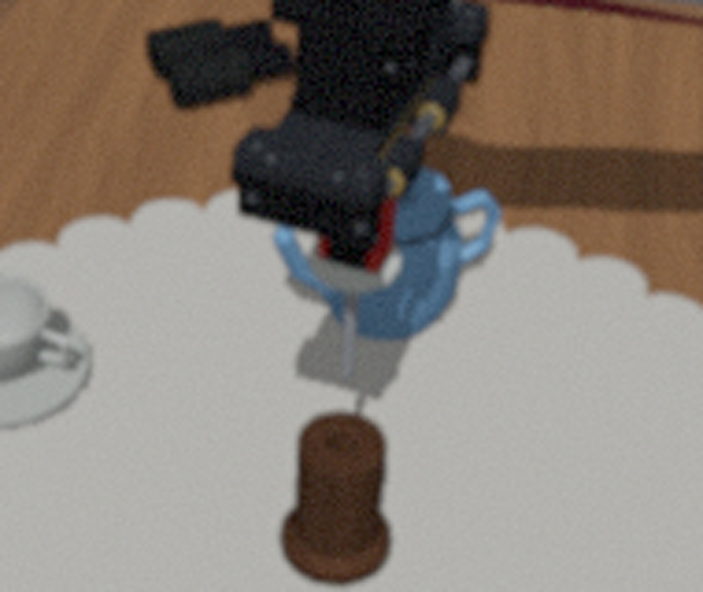

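The crop shows the thermometer hanging straight. Its probe tip is at about (274,170) against a predicted (274,169.5), and it is well clear of the stand. I'll move it over to the teapot.

{"api": "apply_moves", "payload": {"moves": [[0.01,0.03,0,0,0,0,0.1],[0.025,0.1,0,0,0,0,0.1],[0.05,0.2,0,0,0,0,0.1],[0.08,0.32,0,0,0,0,0.1],[0.11,0.45,0,0,0,0,0.1],[0.14,0.58,0,0,0,0,0.1],[0.165,0.69,0,0,0,0,0.1],[0.18,0.76,0,0,0,0,0.1],[0.185,0.8,0,0,0,0,0.1]]}}

```text
time_s: 7.9
tool_pos: [0.5163, -0.1665, 0.2681]
tool_rot: [180.0, 0.0, -12.1]
force: [0.4, 0.6, -0.1]
grip_width: 0.0261
grasp_force: 15.0
```

{"api": "apply_moves", "payload": {"moves": [[0.01,0.05,0,0,0,0,0.1],[0.03,0.15,0,0,0,0,0.1],[0.06,0.26,0,0,0,0,0.1],[0.085,0.36,0,0,0,0,0.1],[0.1,0.43,0,0,0,0,0.1],[0.108,0.465,0,0,0,0,0.1],[0.11,0.473,0,0,0,0,0.1],[0.11,0.473,0,0,0,0,0.1],[0.11,0.473,0,0,0,0,0.1],[0.11,0.473,0,0,0,0,0.1]]}}

```text
time_s: 8.9
tool_pos: [0.519, -0.2603, 0.2687]
tool_rot: [-180.0, -0.0, -11.9]
force: [0.0, 0.9, -0.1]
grip_width: 0.0262
grasp_force: 15.0
```

```bash
python3 -c "
from h import *
im=save('side','s3'); im2=save('top','t3')
c=lambda im,x,y:cv2.resize(im[y-45:y+45,x-45:x+45,::-1],(400,400),interpolation=cv2.INTER_CUBIC)
cv2.imwrite('pics/s3c.png',np.hstack([c(im,285,110),c(im2,369,197)]))
o=env.get_obs();print(o['tool_pos'],o['tool_rot'],o['force'])
t=o['tool_pos'];print([proj('side',[t[0],t[1],z]) for z in (t[2]-.0985, t[2]-.0085,.115)])"
```

```text
[ 0.51892138 -0.26072986  0.26872119] [ 1.79991461e+02 -1.40703698e-02 -1.19033671e+01] [-0.05696589  0.19322648 -0.58717503]
[array([287.56626519, 105.98236096]), array([290.10613894,  76.89004211]), array([286.14374523, 122.19952206])]
```

View pics/s3c.png

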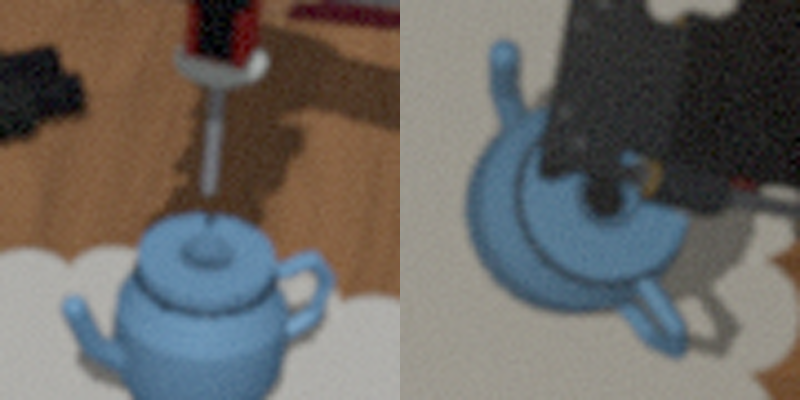

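The side crop shows the probe tip at about (287,107) above the hole at about (287,121). I'll lower it to about 13 mm above the lid and check the alignment again.

{"api": "apply_moves", "payload": {"moves": [[0,0,0.02,0,0,0,0.1],[0,0.002,0.06,0,0,0,0.1],[0,0.005,0.11,0,0,0,0.1],[0,0.005,0.16,0,0,0,0.1],[0,0.005,0.19,0,0,0,0.1],[0,0.005,0.2,0,0,0,0.1],[0,0.005,0.2,0,0,0,0.1],[0,0.005,0.2,0,0,0,0.1]]}}

```text
time_s: 9.8
tool_pos: [0.5188, -0.2624, 0.2289]
tool_rot: [180.0, -0.0, -12.0]
force: [0.7, 0.1, -0.3]
grip_width: 0.0261
grasp_force: 15.0
```

```bash
python3 -c "
from h import *
im=save('side','s4'); im2=save('top','t4')
c=lambda im,x,y:cv2.resize(im[y-25:y+25,x-25:x+25,::-1],(400,400),interpolation=cv2.INTER_CUBIC)
cv2.imwrite('pics/s4c.png',np.hstack([c(im,287,115),c(im2,369,197)]))
o=env.get_obs();print(o['tool_pos'])
t=o['tool_pos']
p=lambda z,dx=0,dy=0:((proj('side',[t[0]+dx,t[1]+dy,z])-[262,90])*8+[4,4]).round()
print(p(t[2]-.0985),p(.115),p(.115,.01),p(.115,0,.01))"
```

```text
[ 0.5188724  -0.26245122  0.22909991]
[201. 223.] [198. 259.] [170. 255.] [194. 275.]
```

View pics/s4c.png

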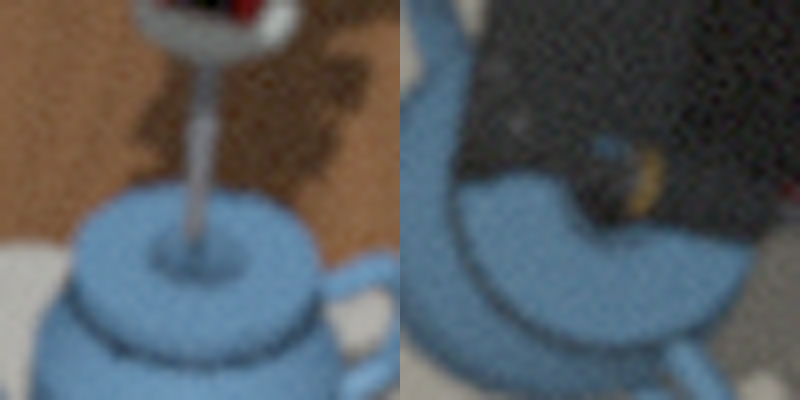

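```bash
python3 -c "
from h import *
im=cv2.imread('pics/side4.png') if 0 else cv2.imread('pics/s4.png')
x0,y0,s=255,75,10
c=cv2.resize(im[y0:y0+60,x0:x0+60],(600,600),interpolation=cv2.INTER_CUBIC)
t=np.array([.51887,-.26245,.2291]); f=lambda P:tuple(int(v) for v in ((proj('side',P)-[x0,y0])*s+s/2))
def circ(cx,cy,z,r,col):
    pts=np.array([f([cx+r*np.cos(a),cy+r*np.sin(a),z]) for a in np.linspace(0,6.283,60)]); cv2.polylines(c,[pts],True,col,1)
circ(t[0],t[1],t[2]-.0085,.027,(0,255,0)); circ(t[0],t[1],t[2]-.0985,.004,(0,255,0))
cv2.line(c,f(t-[0,0,.0085]),f(t-[0,0,.0985]),(0,255,0),1)
for r in(.013,.045): circ(.5182,-.2614,.115,r,(0,0,255))
cv2.imwrite('pics/ov.png',c)
print(proj('side',[.5136,0,.105]), 'bore seen 272.7 188.9', at_z('side',(272.3,188.5),.105))
"
```

```text
[272.99421853 188.91583528] bore seen 272.7 188.9 [ 0.51547818 -0.00102662  0.105     ]
```

View pics/ov.png

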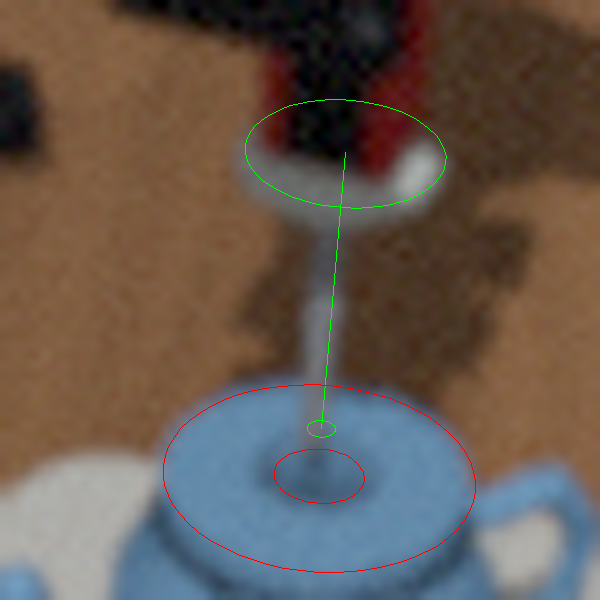

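The overlay shows the lid where predicted. The thermometer sits 5 mm lower than I drew it because I had the collar offset wrong: the underside is at TCP − 13.5 mm. The probe is centred on the hole, so I'll lower it.

{"api": "apply_moves", "payload": {"moves": [[-0.002,0.003,0.01,0,0,0,0.1],[-0.005,0.005,0.03,0,0,0,0.1],[-0.005,0.005,0.06,0,0,0,0.1],[-0.005,0.005,0.09,0,0,0,0.1],[-0.005,0.005,0.12,0,0,0,0.1],[-0.005,0.005,0.15,0,0,0,0.1],[-0.005,0.005,0.18,0,0,0,0.1],[-0.005,0.005,0.2,0,0,0,0.1],[-0.005,0.005,0.2,0,0,0,0.1]]}}

```text
time_s: 10.8
tool_pos: [0.517, -0.263, 0.1877]
tool_rot: [-180.0, 0.1, -12.0]
force: [0.1, 0.4, -1.3]
grip_width: 0.0259
grasp_force: 15.0
```

{"api": "apply_moves", "payload": {"moves": [[0,0,0.02,0,0,0,0.1],[0,0,0.05,0,0,0,0.1],[0,0,0.08,0,0,0,0.1],[0,0,0.11,0,0,0,0.1],[0,0,0.14,0,0,0,0.1],[0,0,0.17,0,0,0,0.1],[0,0,0.2,0,0,0,0.1],[0,0,0.23,0,0,0,0.1],[0,0,0.25,0,0,0,0.1],[0,0,0.265,0,0,0,0.1],[0,0,0.275,0,0,0,0.1],[0,0,0.28,0,0,0,0.1],[0,0,0.28,0,0,0,0.1]]}}

```text
time_s: 12.1
tool_pos: [0.5174, -0.2631, 0.1326]
tool_rot: [180.0, -0.0, -12.0]
force: [-0.1, 0.3, -0.6]
grip_width: 0.026
grasp_force: 15.0
```

```bash
python3 -c "
from h import *
im=save('side','s5'); x0,y0,s=255,85,10
c=cv2.resize(im[y0:y0+60,x0:x0+60,::-1],(600,600),interpolation=cv2.INTER_CUBIC)
cv2.imwrite('pics/s5c.png',c); o=env.get_obs();print(o['tool_pos'],o['force'])"
```

```text
[ 0.51748849 -0.26316114  0.13270771] [-0.0805157   0.17417233 -1.2844752 ]
```

View pics/s5c.png

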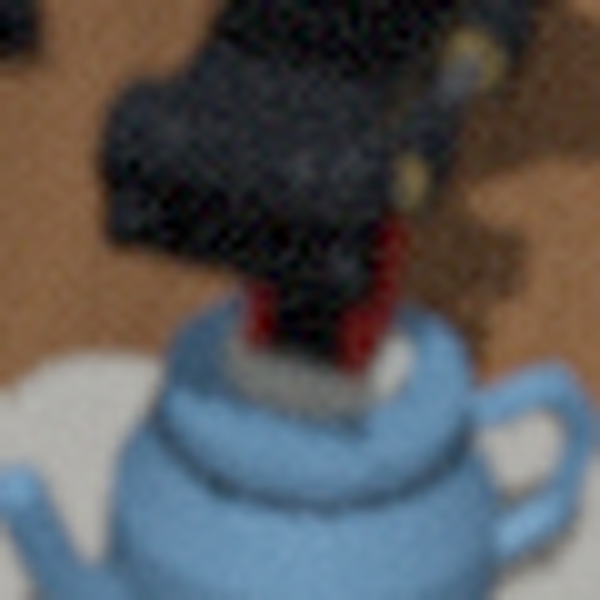

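The crop shows the probe in the hole and the collar centred just above the lid at about (287,123). I'll creep down to contact.

{"api": "apply_moves", "payload": {"moves": [[0,0,0.004,0,0,0,0.1],[0,0,0.008,0,0,0,0.1],[0,0,0.012,0,0,0,0.1],[0,0,0.015,0,0,0,0.1],[0,0,0.017,0,0,0,0.1],[0,0,0.019,0,0,0,0.1],[0,0,0.019,0,0,0,0.1]]}}

```text
time_s: 12.85
tool_pos: [0.5173, -0.2631, 0.1287]
tool_rot: [180.0, 0.0, -12.0]
force: [0.0, -0.3, -0.3]
grip_width: 0.0257
grasp_force: 15.0
```

{"api": "apply_moves", "payload": {"moves": [[0,0,0.0015,0,0,0,0.1],[0,0,0.0025,0,0,0,0.1],[0,0,0.0025,0,0,0,0.1],[0,0,0.0025,0,0,0,0.1]]}}

```text
time_s: 13.25
tool_pos: [0.5174, -0.2631, 0.1285]
tool_rot: [180.0, -0.0, -12.0]
force: [-0.6, 1.1, 2.4]
grip_width: 0.0259
grasp_force: 15.0
```

{"api": "apply_moves", "payload": {"moves": [[0,0,0.001,0,0,0,0.1],[0,0,0.001,0,0,0,0.1]]}}

```text
time_s: 13.45
tool_pos: [0.5175, -0.2631, 0.1285]
tool_rot: [180.0, -0.0, -12.0]
force: [-1.2, 1.2, 4.8]
grip_width: 0.0261
grasp_force: 15.0
```

{"api": "apply_moves", "payload": {"moves": [[0,0,0.001,0,0,0,0.1],[0,0,0.001,0,0,0,0.1]]}}

```text
time_s: 13.65
tool_pos: [0.5174, -0.2632, 0.1285]
tool_rot: [180.0, -0.0, -12.0]
force: [-2.5, 1.8, 6.1]
grip_width: 0.0257
grasp_force: 15.0
```

The collar is seated, so I'll release gently and retreat straight up.

{"api": "apply_moves", "payload": {"moves": [[0,0,-0.003,0,0,0,0.1],[0,0,-0.003,0,0,0,0.32],[0,0,-0.003,0,0,0,0.36],[0,0,-0.003,0,0,0,0.42],[0,0,-0.003,0,0,0,0.5],[0,0,-0.003,0,0,0,0.6],[0,0,-0.003,0,0,0,0.7],[0,0,-0.003,0,0,0,0.7],[0,0,-0.003,0,0,0,0.7]], "grip_force": 5}}

```text
time_s: 14.55
tool_pos: [0.5174, -0.2631, 0.1284]
tool_rot: [180.0, -0.0, -12.0]
force: [0.0, 0.6, 0.9]
grip_width: 0.0592
grasp_force: 0.0
```

{"api": "apply_moves", "payload": {"moves": [[0,0,-0.02,0,0,0,0.7],[0,0,-0.06,0,0,0,0.7],[0,0,-0.12,0,0,0,0.7],[0,0,-0.2,0,0,0,0.7],[0,0,-0.3,0,0,0,0.7],[0,0,-0.4,0,0,0,0.7],[0,0,-0.5,0,0,0,0.7],[0,0,-0.58,0,0,0,0.7],[0,0,-0.63,0,0,0,0.7],[0,0,-0.65,0,0,0,0.7],[0,0,-0.65,0,0,0,0.7]]}}

```text
time_s: 15.65
tool_pos: [0.5175, -0.2632, 0.259]
tool_rot: [180.0, -0.0, -12.0]
force: [-0.3, 0.4, -0.1]
grip_width: 0.0609
grasp_force: 0.0
```

```bash
python3 -c "
from h import *
im=save('side','s6'); x0,y0,s=245,80,8
c=cv2.resize(im[y0:y0+75,x0:x0+85,::-1],None,fx=8,fy=8,interpolation=cv2.INTER_CUBIC)
cv2.imwrite('pics/s6c.png',c); o=env.get_obs();print(o['tool_pos'],o['force'])"
```

```text
[ 0.51720081 -0.26303037  0.25817582] [-0.37105962 -1.1084476  -1.23105103]
```

View pics/s6c.png

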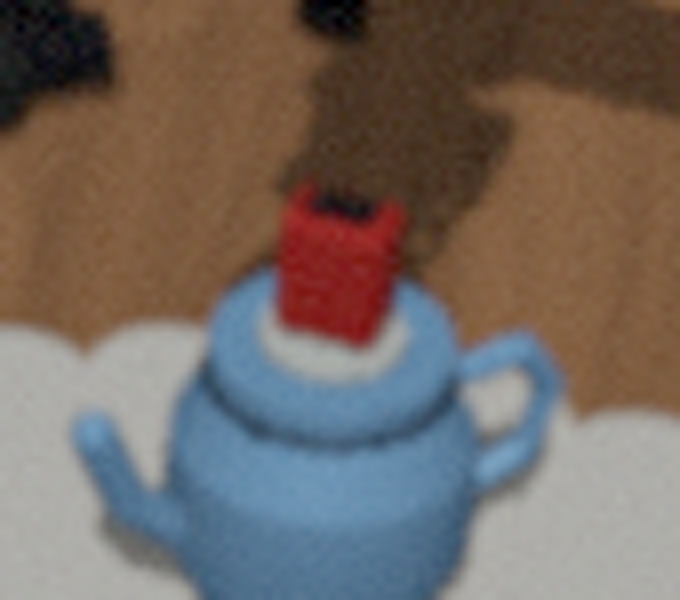

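The picture shows the thermometer upright with its collar flat on the lid at about (286,123), and the gripper clear above it.

```bash
python3 -c "
from cell import env
print(env.sign_off())"
```

```text
the job is handed in; nothing more can be done
None
```

The thermometer's probe is through the teapot lid with the white collar resting flat on it, the gripper has let go and is clear above, and I handed the job in at about 16 s.

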